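Find the loose wheel bolt and hold its cap open

TASK

One of the three bolts on this trailer hub is loose: tap on the bolt heads from above, one after another, until you find the one that sinks. Then take that bolt's hinged cap by its bar, lift it to at least 45 degrees open and finish while still holding it up there, so that the mechanic can get at the bolt. Leave the caps of the other bolts shut and do not shift the things lying around.

Things in the scene. Friction and masses are not known exactly. Their poses are not given: they have to be found in the camera images.
- hub: fixed steel trailer hub. Origin: centre of its underside on the bench, z up. Brake disc 240 mm across, top face at 34 mm; on it a round hub 160 mm across, flat top at 70 mm; central dust cap 42 mm across, top at 83 mm. Three upright bolts on a circle of 58 mm radius: bolt 1 on the hub's +x axis, bolt 2 at 120 deg, bolt 3 at 240 deg counter-clockwise from above
- bolt_1_head (a point): centre of the top face of bolt 1's hexagonal steel head, 24 mm across flats, standing up through the square window of its cap; at the start 95 mm above the bench and about 19 mm above the cap's plate
- bolt_1 (a joint): how far bolt 1 has sunk straight down, in m: 0 at the start. A tight bolt stands on its seat and hardly gives (a millimetre or two). The loose one, exactly one of the three and different each time, looks the same but sinks 9 mm under a push of about 2 to 3 N and then stays down
- cap_1 (a joint): opening angle of cap 1 in rad: 0 shut (lying flat on the hub), 1.4 fully open. Aluminium frame 44 mm square, 4 mm thick, 32 mm window round the bolt. Horizontal hinge 28 mm from the bolt towards the hub's centre, square to the radius, 74 mm above the bench; the outer side swings up. About 80 g, weak spring: falls shut when let go
- cap_1_bar (a point): centre of cap 1's grip bar, round, 30 mm long, 12 mm thick, parallel to the hinge, on a 14 mm wide tongue. Shut: 42 mm beyond the bolt, 100 mm from the hub's centre, 88 mm above the bench, 54 mm above the brake disc. Pinched from above across its two ends it can turn between the fingers about its own axis. Axes when shut: x radially outward, y along the bar, z up
- cap_1_hinge (a point): middle of cap 1's hinge line; the bar swings about it, 70 mm out and 14 mm up from it when shut
- bolt_2_head (a point): centre of the top face of bolt 2's hexagonal steel head, 24 mm across flats, standing up through the square window of its cap; at the start 95 mm above the bench and about 19 mm above the cap's plate
- bolt_2 (a joint): how far bolt 2 has sunk straight down, in m: 0 at the start. A tight bolt stands on its seat and hardly gives (a millimetre or two). The loose one, exactly one of the three and different each time, looks the same but sinks 9 mm under a push of about 2 to 3 N and then stays down
- cap_2 (a joint): opening angle of cap 2 in rad: 0 shut (lying flat on the hub), 1.4 fully open. Aluminium frame 44 mm square, 4 mm thick, 32 mm window round the bolt. Horizontal hinge 28 mm from the bolt towards the hub's centre, square to the radius, 74 mm above the bench; the outer side swings up. About 80 g, weak spring: falls shut when let go
- cap_2_bar (a point): centre of cap 2's grip bar, round, 30 mm long, 12 mm thick, parallel to the hinge, on a 14 mm wide tongue. Shut: 42 mm beyond the bolt, 100 mm from the hub's centre, 88 mm above the bench, 54 mm above the brake disc. Pinched from above across its two ends it can turn between the fingers about its own axis. Axes when shut: x radially outward, y along the bar, z up
- cap_2_hinge (a point): middle of cap 2's hinge line; the bar swings about it, 70 mm out and 14 mm up from it when shut
- bolt_3_head (a point): centre of the top face of bolt 3's hexagonal steel head, 24 mm across flats, standing up through the square window of its cap; at the start 95 mm above the bench and about 19 mm above the cap's plate
- bolt_3 (a joint): how far bolt 3 has sunk straight down, in m: 0 at the start. A tight bolt stands on its seat and hardly gives (a millimetre or two). The loose one, exactly one of the three and different each time, looks the same but sinks 9 mm under a push of about 2 to 3 N and then stays down
- cap_3 (a joint): opening angle of cap 3 in rad: 0 shut (lying flat on the hub), 1.4 fully open. Aluminium frame 44 mm square, 4 mm thick, 32 mm window round the bolt. Horizontal hinge 28 mm from the bolt towards the hub's centre, square to the radius, 74 mm above the bench; the outer side swings up. About 80 g, weak spring: falls shut when let go
- cap_3_bar (a point): centre of cap 3's grip bar, round, 30 mm long, 12 mm thick, parallel to the hinge, on a 14 mm wide tongue. Shut: 42 mm beyond the bolt, 100 mm from the hub's centre, 88 mm above the bench, 54 mm above the brake disc. Pinched from above across its two ends it can turn between the fingers about its own axis. Axes when shut: x radially outward, y along the bar, z up
- cap_3_hinge (a point): middle of cap 3's hinge line; the bar swings about it, 70 mm out and 14 mm up from it when shut
- nut: loose wheel nut, 26 mm across and 22 mm high, on the brake disc between bolts; origin at its underside; leave it
- nut_2: second loose wheel nut, same size, on the brake disc between two other bolts; leave it
- socket: steel socket 30 mm across and 60 mm high, standing on the bench about 40 mm outside the disc's edge; origin at its underside; leave it
- hammer: hammer lying on the bench right of the hub; leave it
- wrench: wrench lying on the bench left of the hub; leave it
- spray: spray can 60 mm across, 170 mm high, standing far left; origin at its underside; leave it
- grease_pot: open aluminium pot 70 mm across, 50 mm high, far right; origin at its underside; leave it

How it is judged:
On the way:
1. the loose bolt has been tapped down into its bore (more than 5 mm) (value of joint any of bolt_1, bolt_2, bolt_3 above 0.005 m), for 0.2 s.
At the end, for the whole second after the job is handed in: the loose bolt is down by more than 5 mm; its cap is held more than 0.61 rad (35 degrees) open by the fingers (they press on it with more than 0.2 N) through the last second; the other two caps are shut (under 0.1 rad) (((value of joint bolt_1 above 0.005 m and value of joint cap_1 above 0.61 rad and contact force between the fingers and cap_1 above 0.2 N and value of joint each of cap_2, cap_3 below 0.1 rad) or (value of joint bolt_2 above 0.005 m and value of joint cap_2 above 0.61 rad and contact force between the fingers and cap_2 above 0.2 N and value of joint each of cap_1, cap_3 below 0.1 rad) or (value of joint bolt_3 above 0.005 m and value of joint cap_3 above 0.61 rad and contact force between the fingers and cap_3 above 0.2 N and value of joint each of cap_1, cap_2 below 0.1 rad))); the arm keeps its last pose, push and grip.
It fails at once if a cap is lifted (over 0.3 rad) whose bolt has not been found loose ((value of joint cap_1 above 0.3 rad and value of joint bolt_1 below 0.004 m) or (value of joint cap_2 above 0.3 rad and value of joint bolt_2 below 0.004 m) or (value of joint cap_3 above 0.3 rad and value of joint bolt_3 below 0.004 m)).
It fails at once if one of the things lying around is shifted by more than 30 mm (distance of any of nut, nut_2, socket, hammer, wrench, spray, grease_pot from where it was at the start of the episode above 0.03 m).
It also fails if it takes over 58 s, if anything falls off the work surface, if the arm or the gripper's body presses on something with over 40 N, if the wrist force passes 120 N, or if a joint passes its speed limit or range.

ROBOT

A 7-joint arm with a two-finger parallel gripper is mounted at the origin on the work surface. World frame = base frame: x ahead of the robot, y to its left, z up, the work surface at z = 0. Lengths are in m, angles in rad, forces in N, time in s.
With the tool pointing down it reaches from about 0.35 to 0.9 m from the base axis. Payload 8.1 kg.
Tool frame: the origin (TCP) lies on the centre line of the jaws, within the pads' length; the fingertips stand 17 mm ahead of it and the grasp point (between the pads) lies 2 mm behind it; z points along the fingers, y is the direction in which the jaws open and shut (so a half turn about z gives the same grasp; the last joint's range is limited). The gripper opens to 92 mm and grips with 3 to 60 N. Pads are 19 mm wide; open, the fingers measure 130 mm over their backs; the gripper's body (75 mm by 190 mm) begins 47 mm behind the grasp point.
Start: joints at [-1.243, 0.434, 0.025, 1.573, -0.012, 1.134, -0.075], TCP at [0.261, 0.568, 0.215] pointing down, gripper open.
Joint ranges: [-2.62, 2.62], [-0.44, 2.09], [-1.27, 1.32], [0.08, 2.57], [-1.32, 4.46], [0.12, 2], [-2.74, 2.74]. Speed limits (rad/s): [2.22, 2.22, 3.01, 3.01, 3.14, 3.14, 3.14].

INTERFACE

Orientations are given as a rotation vector (axis times angle).
In Python, from cell import arm, imaging, job gives the robot as it stands.
- The arm moves only by the tool jog_arm, never from a script. Its argument "moves" is a list of rows, each an object with "fingers": the closure, from -1 (fully open) to 1 (shut); "xyz": the shift along the tool's x, y, z in cm, a list of three; "angular": the turn, a rotation vector about the tool's x, y, z in rad, a list of three. In form: [{"fingers": fingers, "xyz": [dx, dy, dz], "angular": [ax, ay, az]}, ...]. A call has 1 to 12 rows; each row is the pose to reach, as a shift and turn from the pose commanded when the call began, along the tool's axes at that moment; what a row does not reach only later rows make up. A row lasts 1/8 s, in which the tool goes at most 62.5 mm and 10.7 degrees, less where a joint would pass 70% of its speed; a pose out of reach is approached as far as the arm can. A call with a gripper value outside its range is refused whole. The fingers move at their own pace and stop on an object; "grip_force" is the grip in N (left out, the last holds). Time passes only in rows, so rows that repeat a pose let the fingers close. It gives the time, the measured TCP pose, the force and the opening at its end, in the units of the state.
- arm.observe(): the state, without advancing time (a new reading comes with each control period).
- imaging.get_image(name): name is "side" or "top"; returns the picture (480x640x3 uint8, red, green, blue); there is no depth.
- imaging.camera_params(name): a dict with "fx", "fy", "cx", "cy" (pixels), "dist" ([k1, k2, p1, p2, k3] as OpenCV has them; the pictures are not rectified), "rvec" (rotation vector, rad) and "tvec" (3), from world to camera coordinates, as OpenCV has them. Camera axes: x right, y down, z forward; pixel columns grow to the right and rows downward; lengths in m; the calibration is good to about 2 mm. A picture is of the moment at which its call begins. camera_params takes no time and is no camera call.
- job.sign_off(): hands the job in, once; it reports no verdict.
The state is a dict: "clock": time; "joints": joint angles; "dq": joint speeds; "joint_efforts": joint torques, N m; "position": TCP position; "ee_rot": TCP orientation; "force": force on the tool from outside, world axes, zero at the start; "ft_torque": the same for the moment, N m; "width": opening from 0.0 (shut) to 1.0 (fully open).
Only numpy, scipy, OpenCV 4.12 (cv2) and the standard library are available. Lean on these libraries where they do the work, as an engineer would, in place of code of your own. Each camera call takes 0.05 s, during which the arm holds its last target. There are 200 camera calls.

## Working session

There is one attempt and no reset: what is moved stays moved. The work goes in short steps, Python scripts to look and compute and a tool call to move; the robot and the scene stay as the last step left them, time stands still between calls to the robot, and variables do not carry over. Pictures are saved under pics/ and viewed, about 8 in all and at most 12, crops included, and the job is handed in when it is done.

Besides the shell and the picture viewer there is one more tool, called as name(argument=value, ...) on one line, values as JSON. jog_arm: Moves the arm, as the interface text tells. Its arguments: {"type":"object","properties":{"moves":{"type":"array"},"grip_force":{"type":"number"}},"required":["moves"]}

```bash
mkdir -p pics; python3 - <<'E'
from cell import arm, imaging, job
import cv2
s=arm.observe(); print({k:s[k] for k in('clock','position','ee_rot','force','width')})
for n in('top','side'):
    im=imaging.get_image(n); cv2.imwrite(f'pics/{n}0.png',im[:,:,::-1]); print(n,imaging.camera_params(n))
E
```

```text
{'clock': 0.0, 'position': array([0.26081228, 0.5673988 , 0.21464382]), 'ee_rot': array([-6.71523242e-01, -3.06877544e+00,  2.47825496e-03]), 'force': array([-1.30323496,  0.10053447,  0.42464443]), 'width': 1.000618320129629}
top {'fx': 528.1322221413513, 'fy': 528.1322221413513, 'cx': 314.0800377879747, 'cy': 249.29209017542752, 'dist': array([-0.09595014,  0.        ,  0.        ,  0.        ,  0.        ]), 'rvec': array([ 2.16913234, -2.14670094,  0.10749477]), 'tvec': array([0.00347432, 0.57409196, 1.37398026])}
side {'fx': 465.3204666421088, 'fy': 465.3204666421088, 'cx': 327.17367036957063, 'cy': 238.40066740732672, 'dist': array([-0.03982819,  0.        ,  0.        ,  0.        ,  0.        ]), 'rvec': array([ 2.24443375, -0.62690446,  0.29052197]), 'tvec': array([-0.46626251,  0.25071389,  0.96826451])}
```

View pics/top0.png

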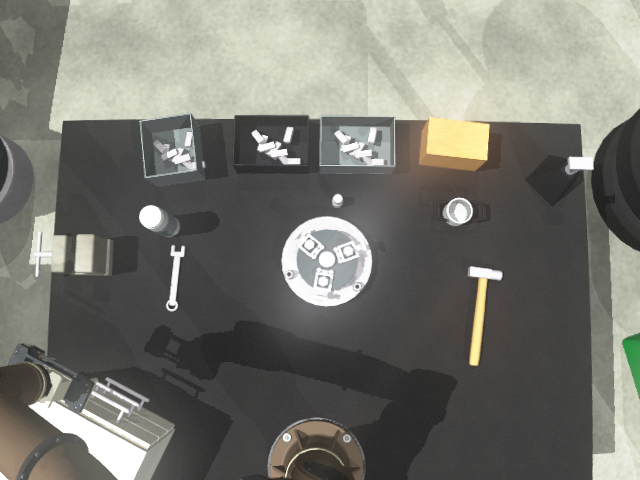

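View pics/side0.png

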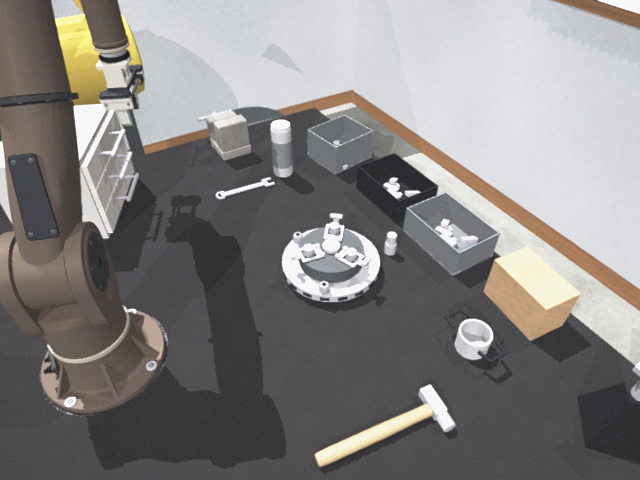

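The top view shows the hub near (327,261) with bolts near (310,244), (347,251) and (323,282). In the side view it is near (331,262). Next I'll crop both closer.

```bash
cat >h.py <<'E'
from cell import arm, imaging, job
import cv2, numpy as np
from scipy.spatial.transform import Rotation as R
def cam(n):
    p=imaging.camera_params(n); K=np.array([[p['fx'],0,p['cx']],[0,p['fy'],p['cy']],[0,0,1]])
    return K,p['dist'],p['rvec'],p['tvec']
def proj(n,P):
    K,d,r,t=cam(n); return cv2.projectPoints(np.array(P,float).reshape(-1,3),r,t,K,d)[0].reshape(-1,2)
def ray(n,uv,z):
    K,d,r,t=cam(n); M=cv2.Rodrigues(r)[0]
    q=cv2.undistortPoints(np.array(uv,float).reshape(-1,1,2),K,d).reshape(-1,2)
    v=np.c_[q,np.ones(len(q))]@M; c=-M.T@t
    return c+v*((z-c[2])/v[:,2])[:,None]
E
python3 - <<'E'
from h import *
t=cv2.imread('pics/top0.png'); s=cv2.imread('pics/side0.png')
a=cv2.resize(t[205:315,270:385],None,fx=3.4,fy=3.4,interpolation=cv2.INTER_CUBIC)
b=cv2.resize(s[200:310,273:388],None,fx=3.4,fy=3.4,interpolation=cv2.INTER_CUBIC)
cv2.imwrite('pics/c0.png',np.hstack([a,b]))
# disc ellipse
g=cv2.cvtColor(t,cv2.COLOR_BGR2GRAY); m=(g>90).astype(np.uint8)
m[:, :270]=0;m[:,385:]=0;m[:208]=0;m[315:]=0
cs=cv2.findContours(m,cv2.RETR_EXTERNAL,cv2.CHAIN_APPROX_NONE)[0]; c=max(cs,key=cv2.contourArea)
e=cv2.fitEllipse(c); print(e, ray('top',[e[0]],.034))
E
```

```text
((330.217041015625, 261.3575439453125), (88.30028533935547, 129.36785888671875), 39.06315231323242) [[ 0.54204515 -0.03372971  0.034     ]]
```

View pics/c0.png

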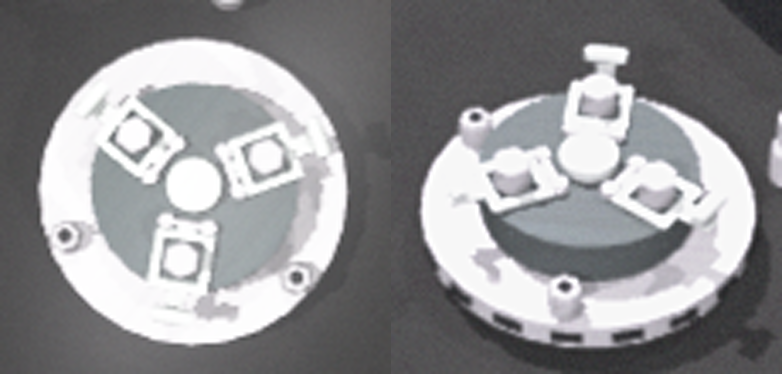

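Crop (scale 3.4, origins (270,205) and (273,200)): in the top view the dust cap is at (193,185) and the bolt heads at (136,136), (267,154) and (184,261). In the side view the dust cap is at (198,157) and the heads at (120,162), (209,88) and (265,182). The nuts sit between the caps.

```bash
python3 - <<'E'
from h import *
T=np.array([[193,185],[136,136],[267,154],[184,261]])/3.4+[270,205]
S=np.array([[198,155],[211,86],[265,180],[122,162]])/3.4+[273,200]
from scipy.optimize import least_squares
for n,U in(('top',T),('side',S)):
    W=np.array([ray(n,[u],z)[0] for u,z in zip(U,[.083,.095,.095,.095])]); 
    if n=='side': W[0]=ray(n,[U[0]],.083)[0]
    print(n,W.round(4).tolist()); d=W[1:]-W[1:].mean(0)
    print(' mean',W[1:].mean(0).round(4),'r',np.hypot(d[:,0],d[:,1]).round(4),'ang',np.degrees(np.arctan2(d[:,1],d[:,0])).round(1))
t=cv2.imread('pics/top0.png'); g=cv2.cvtColor(t,cv2.COLOR_BGR2GRAY)
# disc edge: hub disc radius 120 mm at z .034
for thr in(120,140,160,180):
    m=(g>thr).astype(np.uint8); m[:,:270]=0;m[:,385:]=0;m[:214]=0;m[315:]=0
    c=max(cv2.findContours(m,cv2.RETR_EXTERNAL,cv2.CHAIN_APPROX_NONE)[0],key=cv2.contourArea)
    (e,r)=cv2.minEnclosingCircle(c); print(thr,e,r,ray('top',[e],.034).round(4))
s=arm.observe(); print(R.from_rotvec(s['ee_rot']).as_matrix().round(3))
E
```

```text
top [[0.5426, -0.024, 0.083], [0.5779, 0.0191, 0.095], [0.5653, -0.079, 0.095], [0.4847, -0.0176, 0.095]]
 mean [ 0.5426 -0.0258  0.095 ] r [0.0571 0.0578 0.0585] ang [ 51.9 -66.9 172. ]
side [[0.5414, -0.0257, 0.083], [0.5809, 0.0206, 0.095], [0.5605, -0.0806, 0.095], [0.486, -0.0156, 0.095]]
 mean [ 0.5425 -0.0252  0.095 ] r [0.0598 0.0583 0.0573] ang [ 50.  -72.  170.3]
120 (326.42529296875, 261.0) 45.574806213378906 [[ 0.5429 -0.0237  0.034 ]]
140 (326.3507080078125, 260.7996826171875) 45.396183013916016 [[ 0.5434 -0.0235  0.034 ]]
160 (326.3133850097656, 260.9568176269531) 45.35568618774414 [[ 0.543  -0.0234  0.034 ]]
180 (326.271240234375, 261.1427001953125) 45.148685455322266 [[ 0.5425 -0.0233  0.034 ]]
[[-0.909  0.418 -0.   ]
 [ 0.418  0.909 -0.001]
 [-0.    -0.001 -1.   ]]
```

jog_arm(moves=[{"fingers":1,"xyz":[-44.8,-43.7,0],"angular":[0,0,-0.29]},{"fingers":1,"xyz":[-44.8,-43.7,0],"angular":[0,0,-0.29]},{"fingers":1,"xyz":[-44.8,-43.7,0],"angular":[0,0,-0.29]},{"fingers":1,"xyz":[-44.8,-43.7,0],"angular":[0,0,-0.29]},{"fingers":1,"xyz":[-44.8,-43.7,0],"angular":[0,0,-0.29]},{"fingers":1,"xyz":[-44.8,-43.7,0],"angular":[0,0,-0.29]},{"fingers":1,"xyz":[-44.8,-43.7,0],"angular":[0,0,-0.29]},{"fingers":1,"xyz":[-44.8,-43.7,0],"angular":[0,0,-0.29]},{"fingers":1,"xyz":[-44.8,-43.7,0],"angular":[0,0,-0.29]},{"fingers":1,"xyz":[-44.8,-43.7,0],"angular":[0,0,-0.29]},{"fingers":1,"xyz":[-44.8,-43.7,0],"angular":[0,0,-0.29]},{"fingers":1,"xyz":[-44.8,-43.7,0],"angular":[0,0,-0.29]}], grip_force=15)

```text
clock: 1.6
position: [0.4851, -0.0159, 0.2151]
ee_rot: [-0.222, -3.133, -0.0]
force: [0.8, 0.1, 0.1]
width: 0.007
```

```bash
cat >>h.py <<'E'
C=np.array([.5425,-.0245]); TH=dict(A=52,C=172,B=-68)
def goal(x,y,z,ang=None,tilt=0):
    """shift (cm) and turn (rad) in tool axes to TCP x,y,z with tool y at world angle ang (deg)"""
    s=arm.observe(); M=R.from_rotvec(s['ee_rot']); p=np.array(s['position'])
    d=M.inv().apply(np.array([x,y,z])-p)*100
    if ang is None: ang=np.degrees(np.arctan2(*M.as_matrix()[[1,0],1]))
    yy=np.array([np.cos(np.radians(ang)),np.sin(np.radians(ang)),0]); zz=np.array([0,0,-1.]); G=R.from_matrix(np.c_[np.cross(yy,zz),yy,zz])
    print('clock',s['clock'],'p',p.round(4),'f',np.round(s['force'],1),'w',round(s['width'],3),'xyz',d.round(2),'ang',(M.inv()*G).as_rotvec().round(3))
def bolt(k,r=.058): a=np.radians(TH[k]); return C+r*np.array([np.cos(a),np.sin(a)])
E
python3 - <<'E'
from h import *
goal(*bolt('C'),.147,82)
E
```

```text
clock 1.6 p [ 0.4851 -0.0159  0.2151] f [0.8 0.1 0.1] w 0.007 xyz [-0.01 -0.05  6.81] ang [ 0.    -0.001 -0.002]
```

jog_arm(moves=[{"fingers":1,"xyz":[0,0,6],"angular":[0,0,0]},{"fingers":1,"xyz":[0,0,9.5],"angular":[0,0,0]},{"fingers":1,"xyz":[0,0,9.5],"angular":[0,0,0]}])

```text
clock: 1.98
position: [0.4832, -0.0145, 0.1185]
ee_rot: [-0.216, -3.129, 0.001]
force: [0.1, 0.1, -0.1]
width: 0.004
```

```bash
python3 - <<'E'
from h import *
goal(*bolt('C'),.109,82)
o=[]
for n,(u,v) in(('top',(270,205)),('side',(263,180))):
    im=imaging.get_image(n)[:,:,::-1]; o.append(cv2.resize(im[v:v+125,u:u+125],None,fx=3.2,fy=3.2,interpolation=cv2.INTER_CUBIC))
cv2.imwrite('pics/c1.png',np.hstack(o))
E
```

```text
clock 1.975 p [ 0.4832 -0.0145  0.1185] f [ 0.1  0.1 -0.1] w 0.004 xyz [-0.22 -0.16  0.95] ang [-0.001 -0.005  0.002]
```

View pics/c1.png

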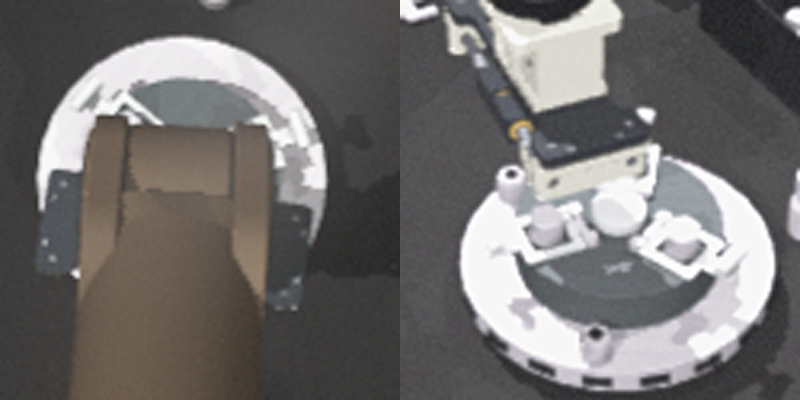

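```bash
python3 - <<'E'
from h import *
K,d,r,t=cam('side'); M=cv2.Rodrigues(r)[0]; print('cam',-M.T@t)
s=arm.observe(); G=R.from_rotvec(s['ee_rot']).as_matrix(); p=np.array(s['position'])
for z in(.017,0,-.05):
    print(z,((proj('side',[p+G@[0,0,z]])-[263,180])*3.2).round())
for y in(-.095,.095): print(y,((proj('side',[p+G@[0,y,-.05]])-[263,180])*3.2).round())
for k in TH: print(k,((proj('side',[[*bolt(k),.095]])-[263,180])*3.2).round(),((proj('top',[[*bolt(k),.095]])-[270,205])*3.2).round())
E
```

```text
cam [ 0.10532573 -0.70307543  0.84402949]
0.017 [[146. 207.]]
0 [[146. 190.]]
-0.05 [[145. 137.]]
-0.095 [[199. 224.]]
0.095 [[97. 59.]]
A [[227. 146.]] [[125. 128.]]
C [[146. 218.]] [[172. 245.]]
B [[284. 230.]] [[250. 146.]]
```

The body hides the fingers in the side view, but the projection of the fingertip (546,207) agrees with head C (546,218). I'll tap there.

jog_arm(moves=[{"fingers":1,"xyz":[0,0,0.5],"angular":[0,0,0]},{"fingers":1,"xyz":[0,0,0.9],"angular":[0,0,0]},{"fingers":1,"xyz":[0,0,1.1],"angular":[0,0,0]},{"fingers":1,"xyz":[0,0,1.1],"angular":[0,0,0]}])

```text
clock: 2.58
position: [0.4855, -0.0163, 0.1095]
ee_rot: [0.221, 3.134, 0.0]
force: [0.3, -0.3, -0.7]
width: 0.005
```

jog_arm(moves=[{"fingers":1,"xyz":[0,0,0.2],"angular":[0,0,0]},{"fingers":1,"xyz":[0,0,0.3],"angular":[0,0,0]},{"fingers":1,"xyz":[0,0,0.3],"angular":[0,0,0]}])

```text
clock: 2.95
position: [0.4855, -0.0163, 0.1063]
ee_rot: [-0.221, -3.134, 0.0]
force: [-0.3, 0.3, -0.1]
width: 0.007
```

jog_arm(moves=[{"fingers":1,"xyz":[0,0,0.2],"angular":[0,0,0]},{"fingers":1,"xyz":[0,0,0.3],"angular":[0,0,0]}])

```text
clock: 3.2
position: [0.4855, -0.0163, 0.1033]
ee_rot: [-0.221, -3.134, -0.0]
force: [-0.8, 0.5, -0.6]
width: 0.002
```

jog_arm(moves=[{"fingers":1,"xyz":[0,0,0.15],"angular":[0,0,0]},{"fingers":1,"xyz":[0,0,0.3],"angular":[0,0,0]},{"fingers":1,"xyz":[0,0,0.3],"angular":[0,0,0]}])

```text
clock: 3.58
position: [0.4855, -0.0163, 0.1003]
ee_rot: [-0.221, -3.134, 0.0]
force: [-0.2, 0.5, -0.1]
width: 0.002
```

```bash
python3 - <<'E'
from h import *
goal(*bolt('C'),.1,82)
im=imaging.get_image('side')[:,:,::-1]; cv2.imwrite('pics/c2.png',cv2.resize(im[160:300,263:403],None,fx=4.2,fy=4.2,interpolation=cv2.INTER_CUBIC))
E
```

```text
clock 3.575 p [ 0.4855 -0.0163  0.1003] f [-0.2  0.5 -0.1] w 0.002 xyz [ 0.04 -0.02  0.03] ang [-0.    -0.    -0.001]
```

View pics/c2.png

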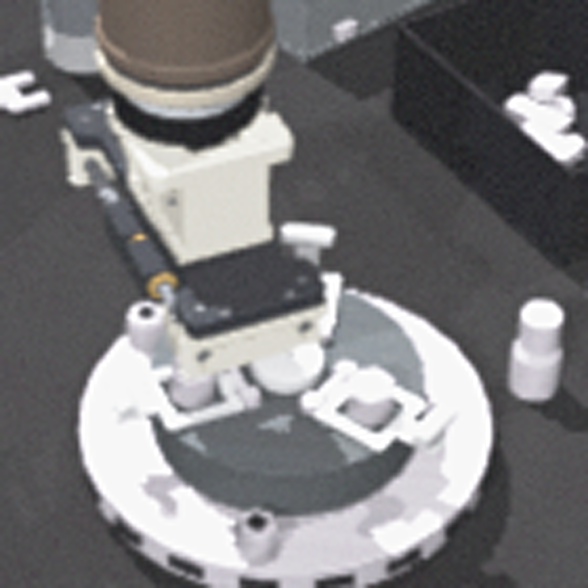

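The crop shows the body edge just above bolt C at (195,385), with the fingers still hidden. There has been no contact force so far, so I'll go a little lower.

jog_arm(moves=[{"fingers":1,"xyz":[0,0,0.1],"angular":[0,0,0]},{"fingers":1,"xyz":[0,0,0.2],"angular":[0,0,0]},{"fingers":1,"xyz":[0,0,0.2],"angular":[0,0,0]}])

```text
clock: 4.0
position: [0.4855, -0.0163, 0.0983]
ee_rot: [-0.221, -3.134, 0.0]
force: [0.0, -0.4, -0.3]
width: 0.007
```

```bash
python3 - <<'E'
from h import *
s=arm.observe(); G=R.from_rotvec(s['ee_rot']).as_matrix(); p=np.array([.4855,-.0163,.1003])
for y in(-.095,.095):
  for x in(-.0375,.0375):
    for z in(-.045,-.049-.02): print(x,y,z,((proj('side',[p+G@[x,y,z]])-[263,160])*4.2).round()[0])
for x,y in((-.0095,-.019),(.0095,-.019),(-.0095,.019),(.0095,.019)): print(((proj('side',[p+G@[x,y,.017]])-[263,160])*4.2).round()[0], ((proj('side',[p+G@[x,y,-.045]])-[263,160])*4.2).round()[0])
b=bolt('C')
for z in(.076,.086,.095): print(z,((proj('side',[[*b,z]])-[263,160])*4.2).round()[0])
b=bolt('B')
for z in(.076,.086,.095): print(z,((proj('side',[[*b,z]])-[263,160])*4.2).round()[0])
E
```

```text
-0.0375 -0.095 -0.045 [328. 397.]
-0.0375 -0.095 -0.069 [330. 363.]
0.0375 -0.095 -0.045 [192. 438.]
0.0375 -0.095 -0.069 [191. 403.]
-0.0375 0.095 -0.045 [191. 184.]
-0.0375 0.095 -0.069 [190. 150.]
0.0375 0.095 -0.045 [ 67. 215.]
0.0375 0.095 -0.069 [ 64. 182.]
[222. 402.] [221. 319.]
[190. 411.] [188. 328.]
[196. 358.] [194. 276.]
[165. 367.] [162. 285.]
0.076 [192. 394.]
0.086 [192. 381.]
0.095 [192. 370.]
0.076 [371. 410.]
0.086 [372. 397.]
0.095 [373. 385.]
```

jog_arm(moves=[{"fingers":1,"xyz":[0,0,-3.2],"angular":[0,0,0]},{"fingers":1,"xyz":[-4.3,-2.5,-3.2],"angular":[0,0,0]},{"fingers":1,"xyz":[-8.65,-5.05,-3.2],"angular":[0,0,0]},{"fingers":1,"xyz":[-8.65,-5.05,-2.0],"angular":[0,0,0]},{"fingers":1,"xyz":[-8.65,-5.05,-1.4],"angular":[0,0,0]},{"fingers":1,"xyz":[-8.65,-5.05,-1.2],"angular":[0,0,0]},{"fingers":1,"xyz":[-8.65,-5.05,-1.2],"angular":[0,0,0]}])

```text
clock: 4.88
position: [0.5636, -0.0776, 0.1105]
ee_rot: [-0.22, -3.133, -0.001]
force: [-0.9, -0.7, 0.1]
width: 0.004
```

```bash
python3 - <<'E'
from h import *
goal(*bolt('B'),.11,82)
im=imaging.get_image('side')[:,:,::-1]; cv2.imwrite('pics/c3.png',cv2.resize(im[160:300,263:403],None,fx=4.2,fy=4.2,interpolation=cv2.INTER_CUBIC))
E
```

```text
clock 4.875 p [ 0.5636 -0.0776  0.1105] f [-0.9 -0.7  0.1] w 0.004 xyz [-0.08 -0.05  0.05] ang [ 0. -0. -0.]
```

View pics/c3.png

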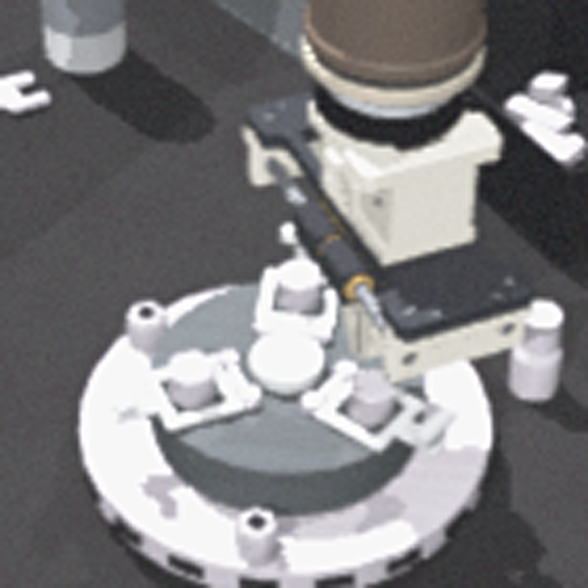

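Bolt C at (195,375) stands as high as A at (300,285), so it was not touched. The gripper appears roughly 35 mm higher in the image than the stated tip. I'll turn the gripper side-on to the side camera over bolt A to see the real fingertip.

jog_arm(moves=[{"fingers":1,"xyz":[0,0,-1],"angular":[0,0,-0.18]},{"fingers":1,"xyz":[0,4,-1],"angular":[0,0,-0.36]},{"fingers":1,"xyz":[0,10,-1],"angular":[0,0,-0.54]},{"fingers":1,"xyz":[0,10,-1],"angular":[0,0,-0.72]},{"fingers":1,"xyz":[0,10,-1],"angular":[0,0,-0.9]},{"fingers":1,"xyz":[0,10,-1],"angular":[0,0,-1.047]},{"fingers":1,"xyz":[0,10,-1],"angular":[0,0,-1.047]},{"fingers":1,"xyz":[0,10,-1],"angular":[0,0,-1.047]}])

```text
clock: 5.92
position: [0.5782, 0.0206, 0.1207]
ee_rot: [-1.37, 2.827, -0.0]
force: [0.3, 0.1, 0.4]
width: 0.006
```

```bash
python3 - <<'E'
from h import *
goal(*bolt('A'),.11,142)
s=arm.observe(); G=R.from_rotvec(s['ee_rot']).as_matrix(); p=np.array(s['position'])
o=[]
for n,(u,v) in(('top',(265,195)),('side',(263,150))):
    f=4.2 if n=='side' else 2.0; w=150 if n=='side' else 100
    im=imaging.get_image(n)[:,:,::-1]; im=np.ascontiguousarray(cv2.resize(im[v:v+140,u:u+(140 if n=='side' else 105)],None,fx=4.2 if n=='side' else 1.9,fy=4.2 if n=='side' else 1.9,interpolation=cv2.INTER_CUBIC)); f=4.2 if n=='side' else 1.9
    pt=((proj(n,[p+G@[0,0,.017],p+G@[0,0,-.049],[*bolt('A'),.095]])-[u,v])*f).round(); print(n,pt.tolist())
    for q in pt: cv2.circle(im,(int(q[0]),int(q[1])),2,(0,0,255),-1)
    o.append(im)
o[0]=cv2.copyMakeBorder(o[0],0,588-o[0].shape[0],0,0,cv2.BORDER_CONSTANT)
cv2.imwrite('pics/c4.png',np.hstack(o))
E
```

```text
clock 5.925 p [0.5782 0.0206 0.1207] f [0.3 0.1 0.4] w 0.006 xyz [-0.05  0.03  1.07] ang [-0.     0.    -0.005]
top [[84.0, 94.0], [83.0, 88.0], [84.0, 95.0]]
side [[299.0, 306.0], [301.0, 217.0], [298.0, 317.0]]
```

View pics/c4.png

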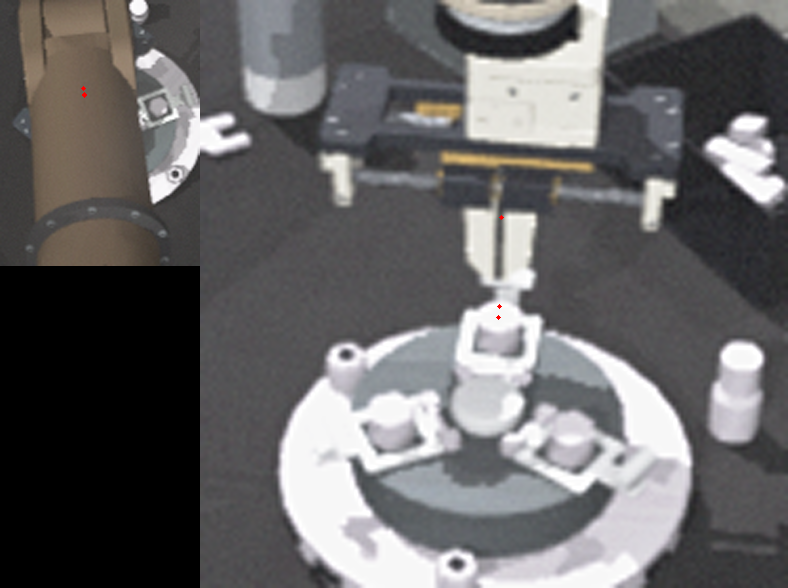

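Bolt A's head is at (498,317), its bar at (515,283) and the fingertips at about (500,282), where I predicted (499,306). I'll check the reported TCP against the first images and zoom in on the tips.

```bash
python3 - <<'E'
from h import *
p0=np.array([.2608,.5674,.2146]); G=R.from_rotvec([-.6715,-3.0688,.0025]).as_matrix()
for n in('top','side'):
    print(n,proj(n,[p0+G@[0,y,z] for y,z in((-.055,.017),(.055,.017),(-.095,-.049),(.095,-.049))]).round(1).tolist())
im=imaging.get_image('side')[:,:,::-1]; cv2.imwrite('pics/side_A.png',im)
a=cv2.resize(im[185:245,305:365],None,fx=6.6,fy=6.6,interpolation=cv2.INTER_CUBIC)
s=cv2.imread('pics/side0.png'); b=cv2.resize(s[20:150,70:170],None,fx=3.046,fy=3.046,interpolation=cv2.INTER_CUBIC)
b=np.ascontiguousarray(b)
cv2.imwrite('pics/c5.png',np.hstack([a,b]))
E
```

```text
top [[95.4, 381.6], [55.8, 360.6], [98.4, 393.7], [26.9, 355.2]]
side [[131.3, 136.1], [138.7, 116.8], [121.4, 121.3], [135.4, 89.2]]
```

View pics/c5.png

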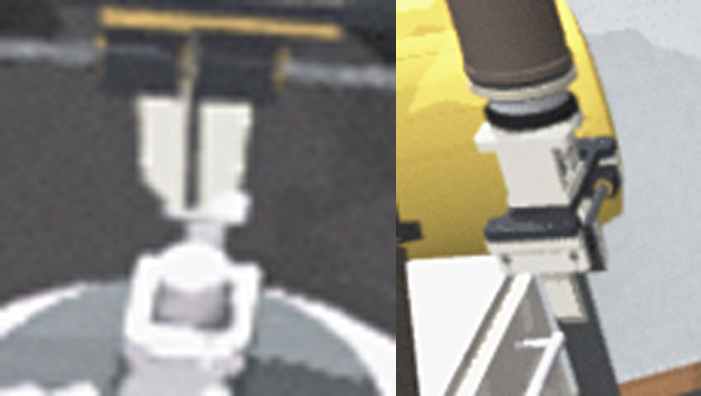

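The fingers taper to tips at about crop (185,210), pixel (333,217). That puts the true tips near TCP height, about 17 mm higher than stated, which fits feeling nothing at C. I'll go down on A by force.

jog_arm(moves=[{"fingers":1,"xyz":[0,0,1.0],"angular":[0,0,0]},{"fingers":1,"xyz":[0,0,1.8],"angular":[0,0,0]},{"fingers":1,"xyz":[0,0,2.2],"angular":[0,0,0]},{"fingers":1,"xyz":[0,0,2.2],"angular":[0,0,0]}])

```text
clock: 6.58
position: [0.5778, 0.0205, 0.0979]
ee_rot: [1.375, -2.824, -0.0]
force: [-0.4, 0.1, -0.8]
width: 0.004
```

jog_arm(moves=[{"fingers":1,"xyz":[0,0,0.2],"angular":[0,0,0]},{"fingers":1,"xyz":[0,0,0.3],"angular":[0,0,0]},{"fingers":1,"xyz":[0,0,0.3],"angular":[0,0,0]}])

```text
clock: 6.95
position: [0.5782, 0.0206, 0.0955]
ee_rot: [-1.375, 2.825, -0.0]
force: [0.2, -0.2, 0.4]
width: 0.002
```

jog_arm(moves=[{"fingers":1,"xyz":[0,0,0.2],"angular":[0,0,0]},{"fingers":1,"xyz":[0,0,0.3],"angular":[0,0,0]},{"fingers":1,"xyz":[0,0,0.3],"angular":[0,0,0]}])

```text
clock: 7.32
position: [0.5781, 0.0206, 0.0923]
ee_rot: [1.375, -2.824, -0.0]
force: [0.4, -0.1, -0.4]
width: 0.003
```

```bash
python3 - <<'E'
from h import *
goal(*bolt('A'),.095,142)
im=imaging.get_image('side')[:,:,::-1]; cv2.imwrite('pics/side_A2.png',im)
a=cv2.resize(im[175:265,290:380],None,fx=6.6,fy=6.6,interpolation=cv2.INTER_CUBIC)
cv2.imwrite('pics/c6.png',a)
E
```

```text
clock 7.325 p [0.5781 0.0206 0.0923] f [ 0.4 -0.1 -0.4] w 0.003 xyz [-0.06  0.03 -0.27] ang [ 0.    -0.    -0.001]
```

View pics/c6.png

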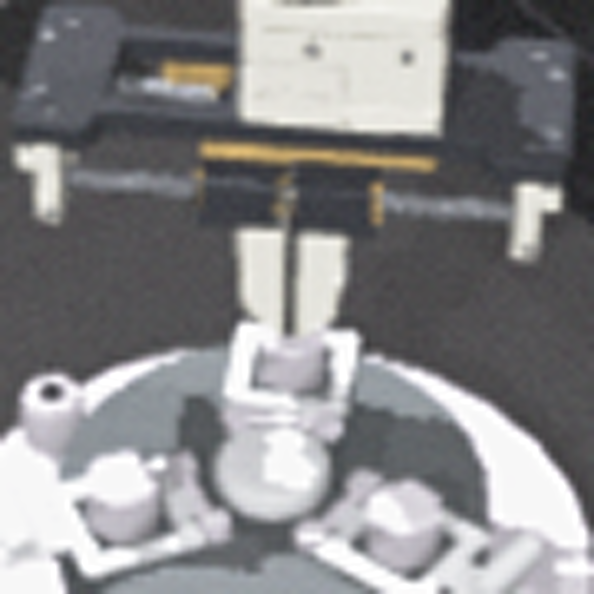

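The tips at (290,335) are now right at the top face of head A, and the bar is hidden behind the fingers. I'll continue in small steps.

jog_arm(moves=[{"fingers":1,"xyz":[0,0,0.2],"angular":[0,0,0]},{"fingers":1,"xyz":[0,0,0.3],"angular":[0,0,0]},{"fingers":1,"xyz":[0,0,0.3],"angular":[0,0,0]}])

```text
clock: 7.75
position: [0.5781, 0.0206, 0.0893]
ee_rot: [1.375, -2.824, -0.0]
force: [0.1, -0.0, -0.2]
width: 0.005
```

jog_arm(moves=[{"fingers":1,"xyz":[0,0,0.2],"angular":[0,0,0]},{"fingers":1,"xyz":[0,0,0.3],"angular":[0,0,0]},{"fingers":1,"xyz":[0,0,0.3],"angular":[0,0,0]}])

```text
clock: 8.12
position: [0.5781, 0.0206, 0.0863]
ee_rot: [1.375, -2.825, -0.0]
force: [0.4, 0.6, 0.4]
width: 0.006
```

jog_arm(moves=[{"fingers":1,"xyz":[0,0,0.2],"angular":[0,0,0]},{"fingers":1,"xyz":[0,0,0.3],"angular":[0,0,0]},{"fingers":1,"xyz":[0,0,0.3],"angular":[0,0,0]}])

```text
clock: 8.5
position: [0.5783, 0.0206, 0.0838]
ee_rot: [-1.375, 2.824, -0.0]
force: [-1.5, -1.4, 6.2]
width: 0.006
```

jog_arm(moves=[{"fingers":1,"xyz":[0,0,0.2],"angular":[0,0,0]},{"fingers":1,"xyz":[0,0,0.3],"angular":[0,0,0]},{"fingers":1,"xyz":[0,0,0.3],"angular":[0,0,0]}])

```text
clock: 8.88
position: [0.5785, 0.0206, 0.0834]
ee_rot: [-1.374, 2.823, -0.001]
force: [-11.1, -0.7, 32.4]
width: 0.007
```

```bash
python3 - <<'E'
from h import *
goal(*bolt('A'),.095,142)
im=imaging.get_image('side')[:,:,::-1]; cv2.imwrite('pics/side_A3.png',im)
a=cv2.resize(im[185:255,300:370],None,fx=5.6,fy=5.6,interpolation=cv2.INTER_CUBIC)
i2=cv2.imread('pics/side_A2.png'); b=cv2.resize(i2[185:255,300:370],None,fx=5.6,fy=5.6,interpolation=cv2.INTER_CUBIC)
cv2.imwrite('pics/c7.png',np.hstack([b,a]))
E
```

```text
clock 8.875 p [0.5785 0.0206 0.0834] f [-11.1  -0.7  32.4] w 0.007 xyz [-0.03  0.06 -1.16] ang [-0.001  0.001 -0.002]
```

View pics/c7.png

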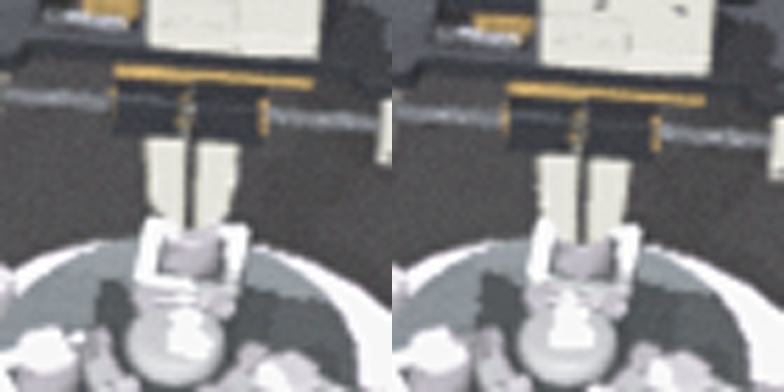

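Contact came at TCP z ≈ 0.0835, with 6 N and then 32 N. Either a tight head, or the loose bolt bottomed out. I'll lift off and compare the image of head A with the start numerically.

jog_arm(moves=[{"fingers":1,"xyz":[0,0,-3],"angular":[0,0,0]},{"fingers":1,"xyz":[0,0,-7],"angular":[0,0,0]},{"fingers":1,"xyz":[0,0,-7],"angular":[0,0,0]},{"fingers":1,"xyz":[0,0,-7],"angular":[0,0,0]}])

```text
clock: 9.43
position: [0.5778, 0.0206, 0.15]
ee_rot: [1.375, -2.824, -0.0]
force: [-0.2, 0.9, -1.5]
width: 0.011
```

```bash
cat >>h.py <<'E'
def cmp(tag,ks='ACB'):
    im=imaging.get_image('side')[:,:,::-1]; cv2.imwrite(f'pics/side_{tag}.png',im)
    g0=cv2.cvtColor(cv2.imread('pics/side0.png'),cv2.COLOR_BGR2GRAY); g1=cv2.cvtColor(np.ascontiguousarray(im),cv2.COLOR_BGR2GRAY)
    for k in ks:
        u,v=proj('side',[[*bolt(k),.095]]).round().astype(int)[0]
        print(k,(u,v),'0:',g0[v-6:v+14,u-2:u+3].mean(1).round().astype(int).tolist()); print('      now:',g1[v-6:v+14,u-2:u+3].mean(1).round().astype(int).tolist())
E
python3 - <<'E'
from h import *
goal(*bolt('A'),.095,142); cmp('A4')
E
```

```text
clock 9.425 p [0.5778 0.0206 0.15  ] f [-0.2  0.9 -1.5] w 0.011 xyz [-0.07  0.01  5.5 ] ang [ 0.    -0.    -0.001]
A (np.int64(334), np.int64(226)) 0: [174, 196, 247, 249, 247, 247, 248, 248, 239, 199, 188, 187, 182, 170, 171, 231, 245, 246, 247, 244]
      now: [177, 200, 248, 249, 247, 247, 248, 249, 240, 206, 193, 189, 187, 176, 175, 235, 249, 246, 248, 242]
C (np.int64(309), np.int64(248)) 0: [159, 199, 246, 249, 247, 247, 247, 248, 244, 216, 189, 187, 182, 174, 160, 161, 238, 244, 210, 132]
      now: [150, 189, 244, 248, 247, 247, 247, 247, 241, 215, 191, 190, 186, 178, 162, 152, 229, 244, 212, 134]
B (np.int64(352), np.int64(252)) 0: [157, 193, 245, 249, 248, 247, 247, 248, 247, 231, 193, 183, 180, 174, 161, 127, 166, 247, 250, 250]
      now: [102, 120, 185, 216, 217, 216, 217, 220, 224, 217, 193, 188, 184, 178, 165, 130, 135, 206, 236, 236]
```

Head A's profile has not changed, so bolt A is tight. Contact at reported z 0.084 means the tips are 11 mm behind the TCP: real height is about the reported value + 28 mm. Next is bolt B.

jog_arm(moves=[{"fingers":1,"xyz":[4.3,-2.5,0],"angular":[0,0,0]},{"fingers":1,"xyz":[8.6,-5.0,0],"angular":[0,0,0]},{"fingers":1,"xyz":[8.6,-5.0,4.5],"angular":[0,0,0]},{"fingers":1,"xyz":[8.6,-5.0,6.0],"angular":[0,0,0]},{"fingers":1,"xyz":[8.6,-5.0,6.5],"angular":[0,0,0]},{"fingers":1,"xyz":[8.6,-5.0,6.8],"angular":[0,0,0]},{"fingers":1,"xyz":[8.6,-5.0,6.8],"angular":[0,0,0]}])

```text
clock: 10.35
position: [0.5651, -0.0774, 0.0831]
ee_rot: [-1.376, 2.823, -0.001]
force: [0.5, -0.5, -0.0]
width: 0.006
```

jog_arm(moves=[{"fingers":1,"xyz":[0,0,0.1],"angular":[0,0,0]},{"fingers":1,"xyz":[0,0,0.2],"angular":[0,0,0]},{"fingers":1,"xyz":[0,0,0.2],"angular":[0,0,0]}])

```text
clock: 10.72
position: [0.565, -0.0778, 0.0808]
ee_rot: [-1.375, 2.824, -0.001]
force: [1.0, -0.3, 1.7]
width: 0.003
```

jog_arm(moves=[{"fingers":1,"xyz":[0,0,0.1],"angular":[0,0,0]},{"fingers":1,"xyz":[0,0,0.2],"angular":[0,0,0]},{"fingers":1,"xyz":[0,0,0.2],"angular":[0,0,0]}])

```text
clock: 11.1
position: [0.5644, -0.0781, 0.0783]
ee_rot: [1.375, -2.825, -0.0]
force: [0.3, 0.3, 1.4]
width: 0.004
```

B gives way at about 1.5 N over 5 mm, so it is sinking. I'll push it to the bottom.

jog_arm(moves=[{"fingers":1,"xyz":[0,0,0.2],"angular":[0,0,0]},{"fingers":1,"xyz":[0,0,0.35],"angular":[0,0,0]},{"fingers":1,"xyz":[0,0,0.35],"angular":[0,0,0]}])

```text
clock: 11.48
position: [0.5644, -0.078, 0.075]
ee_rot: [1.375, -2.825, 0.0]
force: [0.2, 0.7, 4.5]
width: 0.006
```

jog_arm(moves=[{"fingers":1,"xyz":[0,0,0.1],"angular":[0,0,0]},{"fingers":1,"xyz":[0,0,0.1],"angular":[0,0,0]},{"fingers":1,"xyz":[0,0,-3],"angular":[0,0,0]},{"fingers":1,"xyz":[0,0,-7.5],"angular":[0,0,0]},{"fingers":1,"xyz":[0,0,-7.5],"angular":[0,0,0]}])

```text
clock: 12.1
position: [0.5663, -0.0783, 0.1529]
ee_rot: [-1.373, 2.821, -0.004]
force: [0.2, -0.1, 0.1]
width: 0.003
```

```bash
python3 - <<'E'
from h import *
cmp('B1'); b=bolt('B',.1); print(b,arm.observe()['joints'])
goal(*b,.11,22); goal(*b,.11,202)
E
```

```text
A (np.int64(334), np.int64(226)) 0: [174, 196, 247, 249, 247, 247, 248, 248, 239, 199, 188, 187, 182, 170, 171, 231, 245, 246, 247, 244]
      now: [178, 199, 248, 249, 247, 247, 248, 249, 240, 205, 191, 189, 184, 173, 176, 235, 249, 246, 247, 244]
C (np.int64(309), np.int64(248)) 0: [159, 199, 246, 249, 247, 247, 247, 248, 244, 216, 189, 187, 182, 174, 160, 161, 238, 244, 210, 132]
      now: [161, 203, 247, 249, 247, 247, 247, 248, 245, 218, 192, 188, 185, 177, 162, 164, 240, 245, 211, 134]
B (np.int64(352), np.int64(252)) 0: [157, 193, 245, 249, 248, 247, 247, 248, 247, 231, 193, 183, 180, 174, 161, 127, 166, 247, 250, 250]
      now: [157, 159, 184, 218, 245, 248, 247, 247, 247, 247, 249, 245, 219, 192, 185, 188, 207, 249, 250, 251]
[ 0.57996066 -0.11721839] [ 0.01564997  0.40672981  0.03806435  1.79378725 -0.01864392  0.9391467
  2.53831535]
clock 12.15 p [ 0.5651 -0.0781  0.151 ] f [-0.5 -0.1 -0.6] w 0.003 xyz [ 2.17 -3.58  4.1 ] ang [0.    0.003 2.093]
clock 12.15 p [ 0.5651 -0.0781  0.151 ] f [-0.5 -0.1 -0.6] w 0.003 xyz [ 2.17 -3.58  4.1 ] ang [-0.002  0.    -1.049]
```

Head B's profile moved down by about 3 px, or 9 mm; A and C are unchanged. B is the loose bolt. Next I'll turn the jaws along its bar and open them (joint 7 is near its limit, so I turn the other way).

jog_arm(moves=[{"fingers":-0.3,"xyz":[0,0,0],"angular":[0,0,0.18]},{"fingers":-0.3,"xyz":[0,0,0],"angular":[0,0,0.36]},{"fingers":-0.3,"xyz":[0,0,0],"angular":[0,0,0.54]},{"fingers":-0.3,"xyz":[0,0,0],"angular":[0,0,0.72]},{"fingers":-0.3,"xyz":[2.2,-3.6,0],"angular":[0,0,0.9]},{"fingers":-0.3,"xyz":[2.2,-3.6,0],"angular":[0,0,1.08]},{"fingers":-0.3,"xyz":[2.2,-3.6,0],"angular":[0,0,1.26]},{"fingers":-0.3,"xyz":[2.2,-3.6,0],"angular":[0,0,1.44]},{"fingers":-0.3,"xyz":[2.2,-3.6,0],"angular":[0,0,1.62]},{"fingers":-0.3,"xyz":[2.2,-3.6,0],"angular":[0,0,1.8]},{"fingers":-0.3,"xyz":[2.2,-3.6,0],"angular":[0,0,1.97]},{"fingers":-0.3,"xyz":[2.2,-3.6,0],"angular":[0,0,2.09]}])

```text
clock: 13.65
position: [0.5781, -0.1173, 0.1483]
ee_rot: [-1.758, -2.601, 0.003]
force: [0.5, -0.9, -0.0]
width: 0.651
```

```bash
python3 - <<'E'
from h import *
b=bolt('B',.1); goal(*b,.085,22)
print('bar pred px',proj('side',[[*b,.088]]),'obs->',ray('side',[[365.9,259.5]],.088), b)
s=cv2.imread('pics/side0.png'); g=cv2.cvtColor(s,cv2.COLOR_BGR2GRAY); im=imaging.get_image('side')[:,:,::-1]; cv2.imwrite('pics/side_B2.png',im)
o=[cv2.resize(x[190:290,305:405],None,fx=4,fy=4,interpolation=cv2.INTER_CUBIC) for x in (s,im)]
cv2.circle(o[0],tuple(((proj('side',[[*b,.088]])[0]-[305,190])*4).astype(int)),2,(0,0,255),-1)
cv2.imwrite('pics/c8.png',np.hstack(o))
E
```

```text
clock 13.65 p [ 0.5781 -0.1173  0.1483] f [ 0.5 -0.9 -0. ] w 0.651 xyz [-0.06  0.2   6.33] ang [-0.003 -0.001 -0.002]
bar pred px [[366.77006621 261.69212813]] obs-> [[ 0.58231285 -0.11039392  0.088     ]] [ 0.57996066 -0.11721839]
```

View pics/c8.png

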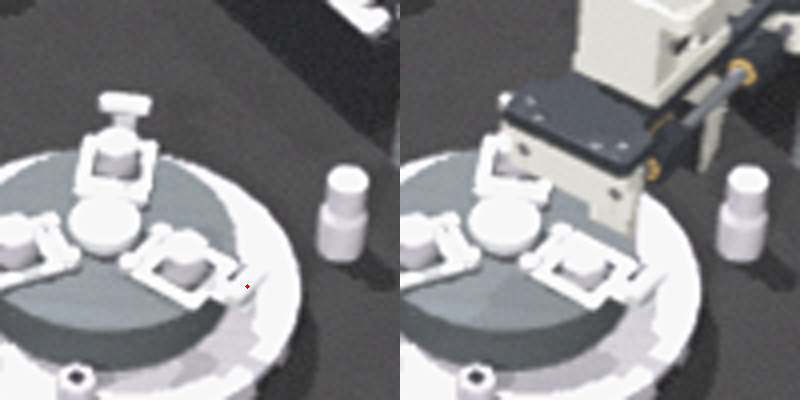

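The predicted bar centre at (247,287) lies on the bar of cap B in the left panel. The open jaws are in line with it, clear of the socket at (345,215). Lowering now.

jog_arm(moves=[{"fingers":-0.3,"xyz":[0,0,4],"angular":[0,0,0]},{"fingers":-0.3,"xyz":[0,0,6],"angular":[0,0,0]},{"fingers":-0.3,"xyz":[0,0,7.5],"angular":[0,0,0]},{"fingers":-0.3,"xyz":[0,0,8.6],"angular":[0,0,0]},{"fingers":-0.3,"xyz":[0,0,8.6],"angular":[0,0,0]},{"fingers":-0.3,"xyz":[0,0,8.6],"angular":[0,0,0]}])

```text
clock: 14.45
position: [0.5797, -0.1177, 0.0645]
ee_rot: [1.752, 2.606, 0.001]
force: [-0.5, 0.0, -0.2]
width: 0.653
```

```bash
python3 - <<'E'
from h import *
goal(*bolt('B',.1),.062,22)
E
```

```text
clock 14.45 p [ 0.5797 -0.1177  0.0645] f [-0.5  0.  -0.2] w 0.653 xyz [0.03 0.04 0.25] ang [0.001 0.    0.003]
```

jog_arm(moves=[{"fingers":-0.3,"xyz":[0,0,0.2],"angular":[0,0,0]},{"fingers":1,"xyz":[0,0,0.2],"angular":[0,0,0]},{"fingers":1,"xyz":[0,0,0.2],"angular":[0,0,0]},{"fingers":1,"xyz":[0,0,0.2],"angular":[0,0,0]},{"fingers":1,"xyz":[0,0,0.2],"angular":[0,0,0]},{"fingers":1,"xyz":[0,0,0.2],"angular":[0,0,0]}], grip_force=15)

```text
clock: 15.2
position: [0.5811, -0.1167, 0.0624]
ee_rot: [1.75, 2.606, 0.003]
force: [5.2, 2.6, -1.4]
width: 0.325
```

The bar is pinched: opening 0.325, about 30 mm. I'll lift along the arc (tool +x points inward), with a check on the way.

jog_arm(moves=[{"fingers":1,"xyz":[0.15,0.15,-0.6],"angular":[0,0,0]},{"fingers":1,"xyz":[0.35,0.15,-1.2],"angular":[0,0,0]},{"fingers":1,"xyz":[0.6,0.15,-1.75],"angular":[0,0,0]},{"fingers":1,"xyz":[0.9,0.15,-2.3],"angular":[0,0,0]},{"fingers":1,"xyz":[0.9,0.15,-2.3],"angular":[0,0,0]}])

```text
clock: 15.82
position: [0.5778, -0.1081, 0.0856]
ee_rot: [1.752, 2.607, 0.002]
force: [4.7, 1.8, -1.7]
width: 0.324
```

jog_arm(moves=[{"fingers":1,"xyz":[0.35,0,-0.52],"angular":[0,0,0]},{"fingers":1,"xyz":[0.74,0,-1.0],"angular":[0,0,0]},{"fingers":1,"xyz":[1.17,0,-1.45],"angular":[0,0,0]},{"fingers":1,"xyz":[1.64,0,-1.86],"angular":[0,0,0]},{"fingers":1,"xyz":[2.14,0,-2.23],"angular":[0,0,0]},{"fingers":1,"xyz":[2.67,0,-2.55],"angular":[0,0,0]},{"fingers":1,"xyz":[3.0,0,-2.72],"angular":[0,0,0]},{"fingers":1,"xyz":[3.0,0,-2.72],"angular":[0,0,0]},{"fingers":1,"xyz":[3.0,0,-2.72],"angular":[0,0,0]}])

```text
clock: 16.95
position: [0.5672, -0.0809, 0.1126]
ee_rot: [1.751, 2.605, 0.002]
force: [6.7, 1.8, -1.7]
width: 0.322
```

```bash
python3 - <<'E'
from h import *
goal(*bolt('B',.061),.112,22)
im=imaging.get_image('side')[:,:,::-1]; cv2.imwrite('pics/side_B3.png',im)
cv2.imwrite('pics/c9.png',cv2.resize(im[170:290,280:400],None,fx=4.8,fy=4.8,interpolation=cv2.INTER_CUBIC))
E
```

```text
clock 16.95 p [ 0.5672 -0.0809  0.1126] f [ 6.7  1.8 -1.7] w 0.322 xyz [ 0.06 -0.18  0.06] ang [0.002 0.001 0.003]
```

View pics/c9.png

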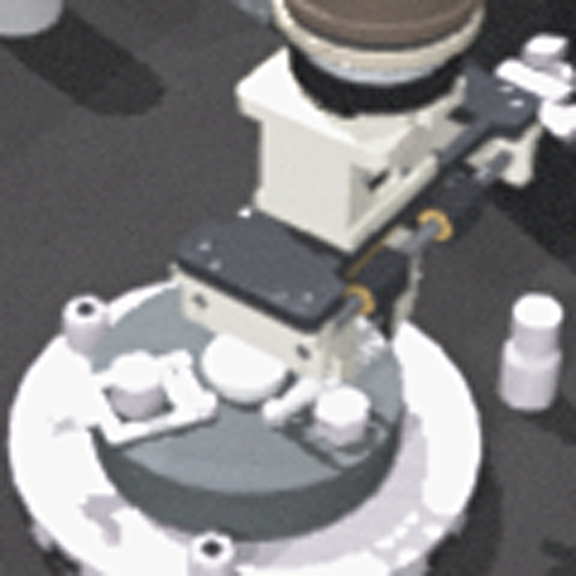

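The picture shows bolt B at (340,415) bare and sunk, with its cap raised into the jaws near (345,370). Cap C is shut, and the nuts and socket are in place. The grip is still at bar width (0.322), so I'm handing in.

```bash
python3 - <<'E'
from h import *
s=arm.observe(); print(s['clock'],s['width'],s['force']); job.sign_off()
E
```

```text
17.0 0.32248374151210957 [ 7.4898484   1.26074036 -0.88386422]
the job is handed in; nothing more can be done
```

The loose bolt was the one at about -68° in world axes ("B"). I handed the job in at 17.0 s with its cap held open at roughly 52°, worked out from the arc the gripper followed; sign-off gives no verdict.

- **Finding the bolt:**
  - B sank about 9 mm (3 pixels in the side view) under about 1.5 N, rising to 4.5 N at the end of its travel.
  - The bolt at 52° took 32 N without moving, so it is tight.
  - The third bolt was never actually touched. My first try there stopped short, but exactly one bolt is loose, so finding B settled it.
- **Last checks:** the opening was 0.322, about the 30 mm length of the bar. The last picture shows B's cap raised and bolt B bare, with the 172° cap shut. The nuts and socket in view had not moved.
- **What disagreed:** the fingertips touched about 28 mm higher than the stated tool geometry implies. I found this by touch and allowed for it in the grasp.
- **Not confirmed:** a sideways force of about 7 N along the bar remained at the end. The gripper hid the 52° cap in the last picture, so that cap is only assumed shut.

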